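# Pass a vacuum gauge through a two-door dust hatch

### The arm

A 6-joint arm with a two-finger parallel gripper is mounted at the origin on a cart in front of the work surface, level with it; the furniture and walls round the work are solid. World frame = base frame: x ahead of the robot, y to its left, z up, the work surface at z = 0. Lengths are in m, angles in rad, forces in N, time in s.
With the tool pointing down it reaches from about 0.35 to 0.775 m from the base axis. Payload 5.5 kg.
Tool frame: the origin (TCP) lies at the very end of the fingers, on their centre line; the grasp point (between the pads) lies 19 mm behind it (env.grip_point_offset is the distance from the TCP to the grasp point, in m); z points along the fingers, y is the line along which they close (so a half turn about z gives the same grasp; the last joint's range is limited). The gripper opens to 85 mm and grips with 20 to 120 N. Pads are 22 mm wide; open, the fingers measure 114 mm over their backs; the gripper's body (76 mm by 85 mm) begins 54 mm behind the grasp point. The pads swing forward as they close: fully open they stand 13 mm farther back than shut.
Start: joints at [-1.401, 0.313, 0.046, 1.304, 0, 1.431], TCP at [0.175, -0.548, 0.231] pointing down, gripper open.
Joint ranges: [-2.76, 2.76], [-0.86, 1.69], [-1.03, 1.26], [-2.2, 2.34], [-1.47, 1.5], [-3.14, 3.14]. Speed limits (rad/s): [2.57, 2.57, 3.14, 3.14, 3.14, 3.14].

### API

Orientations are given as a unit quaternion [w, x, y, z].
In Python, from workcell import sensors, imaging, workorder, env gives the robot as it stands.
- The arm moves only by the shell command python3 -m handwheel 'ROWS' [FORCE]. ROWS is JSON, a list of rows, each a list of 5 numbers: the shift along the tool's x, y, z in mm, then the turn about the tool's z in rad, then the opening, from 0 (shut) to 1 (fully open). A call has 1 to 8 rows; each row is the pose to reach, as a shift and turn from the pose commanded when the call began, along the tool's axes at that moment; what a row does not reach only later rows make up. A row lasts 1/10 s, in which the tool goes at most 50 mm and 8.59 degrees, less where a joint would pass 70% of its speed; a pose out of reach is approached as far as the arm can. A call with a gripper value outside its range is refused whole. The fingers move at their own pace and stop on an object; FORCE is the grip in N (left out, the last holds). Time passes only in rows, so rows that repeat a pose let the fingers close. It gives the time, the measured TCP pose, the force, the opening and the grip force at its end, in the units of the state.
- sensors.get_state(): the state, without advancing time (a new reading comes with each control period).
- imaging.read_camera(name): name is "scene" or "top" or "wrist"; returns a dict with "color" (420x560x3 uint8, blue, green, red), "z_map" (420x560 float32, m along the optical axis (not along the pixel's ray), 0 where there is no reading), "fx", "fy", "cx", "cy" (pixels), "xyz" and "rotation" of the camera in the world. Camera axes: x right, y down, z forward; pixel columns grow to the right and rows downward; lengths in m; the calibration is good to about 2 mm. A picture is of the moment at which its call begins.
- workorder.hand_in(): hands the job in; it is judged then, once.
The state is a dict: "clock": time; "joint_pos": joint angles; "qvel": joint speeds; "tau": joint torques, N m; "tcp_pos": TCP position; "orientation": TCP orientation; "wrist_force": force on the tool from outside, world axes, zero at the start; "ft_torque": the same for the moment, N m; "finger_gap": finger opening in m; "grip_force": force on a finger pad.
Only numpy, scipy, OpenCV 4.12 (cv2) and the standard library are available. Lean on these libraries where they do the work, as an engineer would, in place of code of your own. Each camera call takes 0.05 s, during which the arm holds its last target. There are 200 camera calls.

### The job

Pass the vacuum gauge through the two-door dust hatch into the hooded bay: lay it flat in the loading chamber, shut the outer lid fully before you open the inner gate, and never have both doors open at once. Then push it through with the ram until it bears firmly, with some 10 to 20 N, against the stop hidden under the hood, but do not force it. Draw the ram fully back and shut the gate fully, leaving the lid shut too and the gauge flat in the bay.

Things in the scene. Friction and masses are not known exactly. Their poses are not given: they have to be found in the camera images.
- hatch: Aluminium tunnel with closed ends on a dark steel base plate, fixed. Origin on the table under its middle, z up; it runs along y: y -120 to +120 mm, x -48 to +48 outside; walls 6 mm thick, 46 mm high; inside x -42 to +42, floor 6 mm above the table. Chamber: y -16 to +102 with the ram home. Gate plane: y = -21. Bay: y -114 to -26. The 6 mm base plate reaches x = -78 and +167 mm. Nothing of it gives way.
- gauge: Vacuum gauge: black round dial case, 53 mm across and 28 mm high, on its back, dial up, with a brass stem 16 mm thick at one side; 74 mm long over all. Origin at the middle of its length on its underside; z up through the dial; stem toward its own -x (end at -37 mm), case centre at x = +10.5 mm, case y -26 to +26. Goes in with its length across the tunnel, stem to either side. 0.08 to 0.17 kg.
- lid (a joint): Outer door: flat aluminium lid on top of the loading chamber, sliding level along the hatch's +x. 0 = shut (hard end stop), 0.090 m = fully open (hard end stop). Stays where left; sliding resistance about 3 N.
- lid_handle (a point): Grip point on the lid's upright round post, 16 mm in diameter, top 92 mm above the table; this point is 16 mm below the top, on the post's axis. Shut, it lies at x = 0, y = +50, z = 76 mm of the hatch; it moves with the lid.
- gate (a joint): Inner door: upright steel plate across the tunnel between chamber and bay, sliding level along the hatch's +x out through the far wall. 0 = shut (hard end stop), 0.088 m = fully open (hard end stop). Stays where left; resistance about 3 N.
- gate_handle (a point): Grip point on the gate's upright round post, 16 mm in diameter, outside the far wall, top 85 mm above the table; this point is 15 mm below the top. Shut, it lies at x = +66, y = -21, z = 70 mm of the hatch; it moves with the gate. A fixed orange machine, 150 mm high or more, stands behind and to the right, its near face slanting away to the left: keep the hand's body clear of it.
- ram (a joint): Ram: a flat upright pusher plate, 80 mm wide, filling the tunnel at the chamber's +y end. 0 = home (hard end stop), growing as it is pushed along the hatch's -y, at most 0.165 m. Its pushing face is at hatch y = 102 mm minus the joint value. Stays where left; resistance about 3 N, some 2 N more while it pushes the gauge.
- ram_handle (a point): Grip point on the ram's upright round post, 16 mm in diameter, beside the near wall (joined to the ram through a slot), top 85 mm above the table; this point is 15 mm below the top. With the ram home it lies at x = -66, y = +107, z = 70 mm of the hatch; it moves with the ram.
- chamber_floor (a point): Middle of the loading chamber's floor, at x = 0, y = +43, z = 6 mm of the hatch; axes as the hatch. The chamber is open upward once the lid is slid away; put the gauge down about here.
- bay_mouth (a point): Middle of the bay's floor at its entrance: x = 0, y = -26, z = 6 mm of the hatch. The bay is always roofed by a grey hood, top 51 mm above the table. Inside is a fixed, rigid, upright stop over nearly the full width (rubber-coloured, unseen from outside); its face lies 60 to 76 mm beyond this point along the hatch's -y, elsewhere each time, so it has to be felt.
Not all that is in view belongs to the job. Leave any blue or pink look-alike of the gauge alone.

How it is judged:
By the outcome, as a careful person would: the job done as asked, in the order asked, and still so for the second after the job is handed in, with the robot touching nothing.
It also fails if it takes over 72 s, if anything falls off the work surface, if the arm or the gripper's body presses on something with over 40 N, if the wrist force passes 120 N, or if a joint passes its speed limit or range.

## Working session

There is one attempt and no reset: what is moved stays moved. The work goes in short steps, Python scripts to look and compute and a shell command to move; the robot and the scene stay as the last step left them, time stands still between calls to the robot, and variables do not carry over. Pictures are saved under pics/ and viewed, at most 10 in all, crops included, and the job is handed in when it is done.

```bash
ls; mkdir -p pics
cat > h.py <<'E'
import numpy as np, cv2
from workcell import sensors, imaging, workorder, env
from scipy.spatial.transform import Rotation as R
def cam(n):
    d=imaging.read_camera(n); return d
def Rc(d):
    r=np.array(d["rotation"],float)
    return r if r.shape==(3,3) else R.from_quat(r[[1,2,3,0]]).as_matrix()
def ray(d,u,v,z):
    r=Rc(d)@np.array([(u-d["cx"])/d["fx"],(v-d["cy"])/d["fy"],1]); o=np.array(d["xyz"])
    return o+r*(z-o[2])/r[2]
def cloud(d):
    v,u=np.mgrid[:420,:560]; Z=d["z_map"]
    P=np.stack([(u-d["cx"])/d["fx"]*Z,(v-d["cy"])/d["fy"]*Z,Z],-1)@Rc(d).T+np.array(d["xyz"])
    P[Z<=0]=np.nan; return P
def toolxy():
    s=sensors.get_state(); q=np.array(s["orientation"]); return np.array(s["tcp_pos"]),R.from_quat(q[[1,2,3,0]]).as_matrix()
def rows(target,ang=None):
    """tool-axis shift in mm to bring TCP to target; ang: world yaw wanted of tool y axis (mod pi) -> turn"""
    p,M=toolxy(); d=M.T@(np.array(target)-p)*1000
    t=None
    if ang is not None:
        cur=np.arctan2(M[1,1],M[0,1]); t=-((ang-cur+np.pi/2)%np.pi-np.pi/2)
    print("shift mm",d.round(1),"turn",t)
E
python3 - <<'E'
from h import *
s=sensors.get_state(); print(s)
ims=[]
for n in ["scene","top"]:
    d=cam(n); print(n,d["xyz"],d["rotation"],d["fx"],d["cx"],d["cy"]); cv2.imwrite(f"pics/{n}0.png",d["color"]); np.savez(f"{n}0.npz",**d)
E
```

```text
pics
{'clock': 0.0, 'joint_pos': array([-1.40064004e+00,  3.13984323e-01,  4.49568893e-02,  1.30358342e+00,
        3.20395536e-06,  1.43116793e+00]), 'qvel': array([ 0.00097565, -0.00151179,  0.00038735, -0.00196548,  0.00033995,
       -0.00205758]), 'tau': array([-4.48909332e-04, -4.80628395e+01,  2.98530668e+01,  1.95503508e-02,
       -1.10545359e-04, -3.03829793e-06]), 'tcp_pos': array([ 0.17517904, -0.54712516,  0.23040898]), 'orientation': array([-9.07183059e-04,  9.88027739e-01,  1.54273665e-01, -1.22461048e-05]), 'wrist_force': array([0.32770946, 0.35433889, 0.15912597]), 'ft_torque': array([0.01275347, 0.01636556, 0.01592566]), 'grip_force': 0.0, 'finger_gap': 0.0854363007330957}
scene [-0.08611627  0.62397823  0.50885676] [ 0.19894248 -0.31280364  0.78698653 -0.49318148] 442.2405704399889 279.7257946742019 208.51476764563034
top [ 0.38008567 -0.00372429  0.92558225] [ 0.04187615 -0.69521046  0.71583273 -0.05012294] 437.0489042843091 287.68368585844297 211.81929476713077
```

View pics/top0.png

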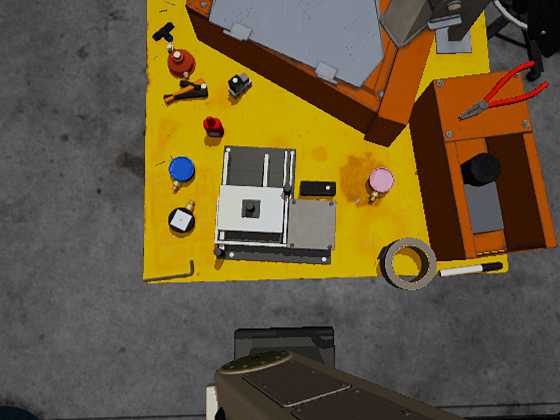

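View pics/scene0.png

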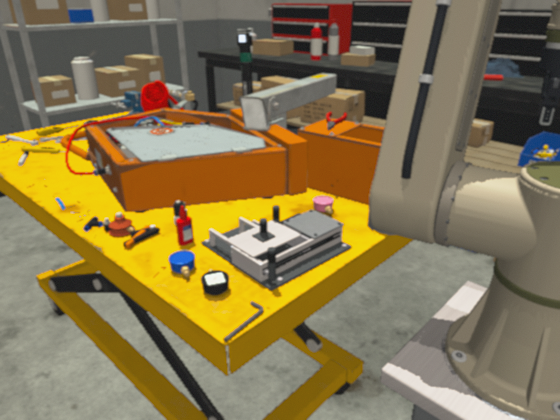

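The top view shows the hatch: lid post (250,208), gate post (287,187), ram post (220,250). Things that could be taken for the gauge:
- black case with white dial at (181,219), brass stem to (190,205)
- blue look-alike (181,168)
- pink look-alike (381,180)
- red-brown gauge-like thing (181,63)
- black cylinder in the bin (481,168)

By the description I choose (181,219), and check it in a crop.

Run:
```python
from h import *
d=dict(np.load("top0.npz")); im=d["color"]
cv2.imwrite("pics/crop0.png",cv2.resize(im[135:275,140:345],None,fx=3.8,fy=3.8,interpolation=cv2.INTER_CUBIC))
P=cloud(d)
hsv=cv2.cvtColor(im,cv2.COLOR_BGR2HSV)
def blob(m,x0,y0,x1,y1):
    k=np.zeros_like(m);k[y0:y1,x0:x1]=m[y0:y1,x0:x1]
    n,l,st,c=cv2.connectedComponentsWithStats(k.astype(np.uint8)); i=1+np.argmax(st[1:,4]); return l==i,c[i],st[i]
# things by height: posts
Z=P[...,2]
for nm,(x0,y0,x1,y1),lo,hi,zt in [("lid",(238,195,262,222),.075,.1,.092),("gate",(278,175,297,200),.07,.1,.085),("ram",(212,240,230,265),.07,.1,.085)]:
    m=(Z>lo)&(Z<hi); b,c,st=blob(m,x0,y0,x1,y1); print(nm,c,st,ray(d,*c,zt).round(4),np.nanmedian(P[b],0).round(4))
m=~((hsv[...,0]>15)&(hsv[...,0]<35)&(hsv[...,1]>150)&(hsv[...,2]>120))
b,c,st=blob(m,160,195,205,240);print("gauge",c,st)
bs=(hsv[...,2]<70)|(hsv[...,1]<60)
b2,c2,st2=blob(bs,160,195,205,240);print("case",c2,st2,ray(d,*c2,.028))
m=(Z>.02)&(Z<.04);b3,c3,st3=blob(m,160,195,205,240);print("z",c3,st3,np.nanmean(P[b3],0),np.nanmax(Z[b3]))
```

```text
lid [249.35483871 205.80645161] [245 202   9   9  62] [0.5029 0.0583 0.092 ] [0.5029 0.0589 0.0911]
gate [286.60655738 187.67213115] [283 183   8  10  61] [ 0.5376 -0.0145  0.085 ] [ 0.5375 -0.0152  0.0839]
ram [217.36507937 251.25396825] [213 247  10   9  63] [0.4178 0.1216 0.085 ] [0.4182 0.1221 0.0843]
gauge [182.12339744 219.08333333] [168 201  27  33 624]
case [181.19267823 220.04431599] [169 208  26  25 519] [0.48663607 0.20397415 0.028     ]
z [180.70588235 218.84742647] [168 203  26  30 544] [0.48940952 0.20540202 0.0261409 ] 0.03264424729193183
```

View pics/crop0.png

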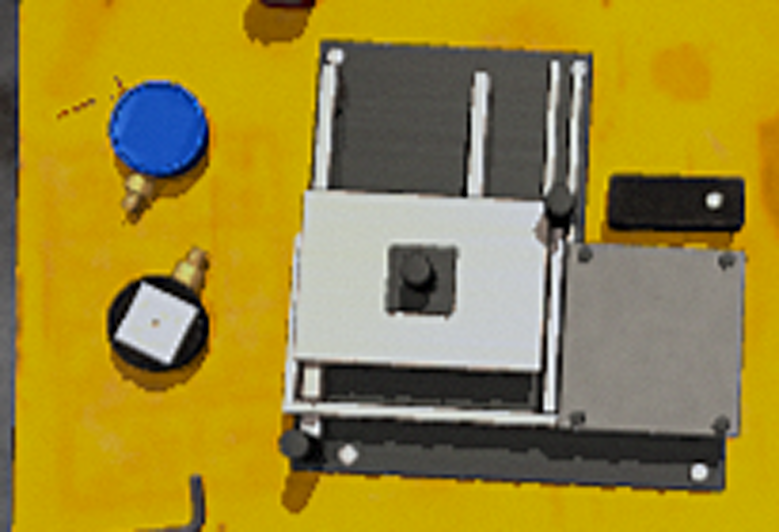

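The crop confirms the gauge: black case, white square dial, at (181,219) in the full image, brass stem toward the upper right. The lid seems partly open. I fit the hatch frame to its fixed edges.

Run:
```python
from h import *
d=dict(np.load("top0.npz"))
f=lambda a,b,z: ray(d,140+a/3.8-.37,135+b/3.8-.37,z)
pts={"plateFL":(322,40,.006),"plateFR":(592,52,.006),"plateNR":(724,490,.006),"hoodFL":(568,240,.051),"hoodFR":(747,250,.051),"hoodNR":(738,437,.051),"hoodNL":(558,425,.051),"nearwallL":(284,409,.046),"nearwallR":(560,420,.046)}
W={k:f(*v) for k,v in pts.items()}
for k,w in W.items(): print(k,w.round(4))
# hatch frame fit: directions
y=(W["plateFL"]-W["plateFR"])[:2]; print(np.degrees(np.arctan2(-y[0],y[1])))
y=(W["hoodNL"]-W["hoodNR"])[:2]; print(np.degrees(np.arctan2(-y[0],y[1])))
y=(W["nearwallL"]-W["nearwallR"])[:2]; print(np.degrees(np.arctan2(-y[0],y[1])))
x=(W["plateFR"]-W["plateNR"])[:2]; print(x)
a=np.radians(-4.5)
for a in np.radians([-3.5,-4.5,-5.5]):
  Rm=np.array([[np.cos(a),-np.sin(a)],[np.sin(a),np.cos(a)]]); o=np.array([.4178,.1216])-Rm@[-.066,.107]
  print(np.degrees(a),o)
  for k,w in list(W.items())+[("lid",np.array([.5029,.0583])),("gate",np.array([.5376,-.0145]))]: print("  ",k,(Rm.T@(w[:2]-o)*1000).round(1))
```

```text
plateFL [0.6496 0.1162 0.006 ]
plateFR [ 0.6384 -0.0371  0.006 ]
plateNR [ 0.3887 -0.1018  0.006 ]
hoodFL [ 0.523  -0.0194  0.051 ]
hoodFR [ 0.5149 -0.1147  0.051 ]
hoodNR [ 0.4157 -0.1056  0.051 ]
hoodNL [ 0.4247 -0.0112  0.051 ]
nearwallL [0.4377 0.1333 0.046 ]
nearwallR [ 0.4276 -0.0123  0.046 ]
-4.170134497063362
-5.48954882523887
-3.9597770418017793
[0.24972573 0.06467715]
-3.5 [0.4771447  0.01077037]
   plateFL [165.7 115.8]
   plateFR [163.9 -38. ]
   plateNR [ -81.5 -117.8]
   hoodFL [ 47.6 -27.3]
   hoodFR [  45.4 -122.9]
   hoodNR [ -54.3 -119.9]
   hoodNL [-51.  -25.1]
   nearwallL [-46.9 119.9]
   nearwallR [-48.  -26.1]
   lid [22.8 49. ]
   gate [ 61.9 -21.5]
-4.5 [0.47520142 0.00975154]
   plateFL [165.5 119.8]
   plateFR [166.4 -34. ]
   plateNR [ -77.5 -118. ]
   hoodFL [ 50.  -25.3]
   hoodFR [  49.4 -121. ]
   hoodNR [ -50.3 -119.6]
   hoodNL [-48.7 -24.8]
   nearwallL [-47.1 120.2]
   nearwallR [-45.7 -25.8]
   lid [23.8 50.6]
   gate [ 64.1 -19.3]
-5.5 [0.47324065 0.00876679]
   plateFL [165.2 123.9]
   plateFR [168.8 -29.9]
   plateNR [ -73.6 -118.2]
   hoodFL [ 52.3 -23.3]
   hoodFR [  53.3 -118.9]
   hoodNR [ -46.4 -119.3]
   hoodNL [-46.4 -24.5]
   nearwallL [-47.3 120.5]
   nearwallR [-43.4 -25.4]
   lid [24.8 52.1]
   gate [ 66.3 -17. ]
```

Hatch origin is about (0.4745, 0.010), yaw −4.5°. The gate is shut, the ram home and the lid about 24 mm open. Next: targets and the machine's clearance.

```bash
cat >> h.py <<'E'
O=np.array([.4745,.0100]); A=np.radians(-4.5)
HM=np.array([[np.cos(A),-np.sin(A)],[np.sin(A),np.cos(A)]])
def H2W(x,y,z): return np.r_[O+HM@(np.array([x,y])/1000),z/1000]
def W2H(p): return HM.T@(np.asarray(p)[:2]-O)*1000
E
python3 - <<'E'
from h import *
for n in ["top","scene"]:
    P=cloud(dict(np.load(n+"0.npz"))).reshape(-1,3); P=P[np.isfinite(P).all(1)]
    P=P[(P[:,2]>.1)&(P[:,2]<.4)&(P[:,0]>.5)&(P[:,0]<.95)&(abs(P[:,1])<.3)]
    h=(P[:,:2]-O)@HM*1000
    print(n,P[:,2].max())
    for y in range(-170,150,20):
        k=abs(h[:,1]-y)<5
        if k.any(): 
            i=np.argmin(h[k,0]); print(y,h[k,0].min().round(),P[k][i,2].round(3),end=" | ")
    print()
print("gate open/shut W",H2W(154,-21,57),H2W(66,-21,57),np.degrees(A))
rows(H2W(24,50,140),A)
p,M=toolxy();print(np.degrees(np.arctan2(M[1,:2],M[0,:2])))
E
```

```text
top 0.2374297305606009
-170 204.0 0.127 | -150 215.0 0.113 | -130 225.0 0.117 | -110 236.0 0.142 | -90 247.0 0.108 | -70 258.0 0.114 | -50 268.0 0.143 | -30 277.0 0.116 | -10 289.0 0.148 | 10 300.0 0.12 | 30 310.0 0.102 | 50 320.0 0.116 | 70 328.0 0.156 | 90 330.0 0.155 | 110 338.0 0.159 | 130 358.0 0.15 | 
scene 0.25015873110174397
-170 200.0 0.135 | -150 214.0 0.125 | -130 224.0 0.143 | -110 234.0 0.116 | -90 245.0 0.113 | -70 253.0 0.134 | -50 265.0 0.124 | -30 276.0 0.111 | -10 284.0 0.124 | 10 294.0 0.148 | 30 307.0 0.107 | 50 318.0 0.103 | 70 328.0 0.154 | 90 327.0 0.153 | 110 338.0 0.156 | 130 358.0 0.152 | 
gate open/shut W [ 0.62637763 -0.02301796  0.057     ] [ 0.5386489  -0.01611356  0.057     ] -4.5
shift mm [ 496.  -476.5   91.4] turn -1.1825294137084152
[ 17.74603435 -72.25394456]
```

```bash
python3 -m handwheel '[[0,0,-50,0,1],[36,-35,-70,0.1,1],[72,-70,-70,0.15,1],[108,-105,-70,0.2,1],[144,-140,-70,0.25,1],[180,-175,-70,0.3,1],[216,-208,-70,0.388,1],[250,-240,-70,0.388,1]]'
```

```text
clock: 0.9
tcp_pos: [0.3405, -0.241, 0.3011]
orientation: [-0.0, 0.999, -0.04, 0.0]
wrist_force: [1.1, -0.1, -0.9]
finger_gap: 0.0852
grip_force: 0.0
```

```bash
python3 -c "
from h import *
rows(H2W(24,50,150),A+np.pi/2)"
```

```text
shift mm [ 137.2 -311.1  151.1] turn -0.002198091554253878
```

```bash
python3 -m handwheel '[[20,-45,0,0,1],[40,-90,0,0,1],[60,-135,20,0,1],[80,-180,40,0,1],[100,-225,80,0,1],[120,-270,110,0,1],[137,-311,140,0,1],[137,-311,150,0,1]]'
python3 - <<'E'
from h import *
d=cam("wrist"); cv2.imwrite("pics/w1.png",d["color"]); np.savez("w1.npz",**d)
rows(H2W(24,50,60),A+np.pi/2)
P=cloud(d);Z=P[...,2];m=((Z>.08)&(Z<.1)).astype(np.uint8)
n,l,st,c=cv2.connectedComponentsWithStats(m)
for i in range(1,n):
    if st[i,4]>30:
        w=np.nanmedian(P[l==i],0); print(c[i],st[i],w.round(4),W2H(w))
E
```

```text
clock: 1.7
tcp_pos: [0.501, 0.0514, 0.1498]
orientation: [-0.004, 1.0, -0.031, 0.0]
wrist_force: [0.0, -0.5, 1.3]
finger_gap: 0.0855
grip_force: 0.0
shift mm [ 2.7 -5.5 85.4] turn 0.01819322005433399
[379.38877339 163.37629938] [367 151  26  25 481] [ 0.5401 -0.0143  0.0847] [ 67.31868938 -19.06298999]
[269.68260038 222.09369025] [258 209  24  27 523] [0.5067 0.0585 0.0916] [28.34507208 50.85323181]
[195.70359281 330.65868263] [186 321  21  20 334] [0.42   0.1216 0.0848] [-63.11123551 106.94450022]
```

View pics/w1.png

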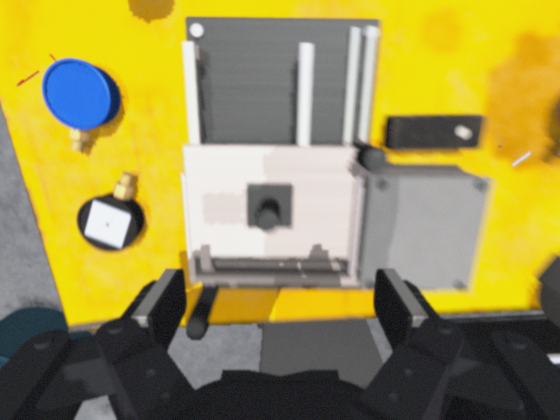

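The picture (slightly blurred, hand still settling) shows the lid post at (270,222), gate post at (379,163), ram post at (196,331), and the gauge at (112,222) with its stem up. This matches the top view. I grip the lid post.

```bash
python3 -m handwheel '[[3,-6,30,0.018,1],[4,-6,60,0.018,1],[4,-6,85,0.018,1],[4,-6,89,0.018,0.5],[4,-6,89,0.018,0],[4,-6,89,0.018,0],[4,-6,89,0.018,0],[4,-6,89,0.018,0]]' 60; python3 -c "
from h import *
p,M=toolxy();print(W2H(p),p,np.degrees(np.arctan2(M[1,0],M[0,0])),sensors.get_state()['finger_gap'])"
```

```text
clock: 2.55
tcp_pos: [0.5067, 0.0582, 0.0658]
orientation: [-0.021, 0.999, -0.033, 0.003]
wrist_force: [-0.1, 38.7, 7.3]
finger_gap: 0.0143
grip_force: 58.7
[28.31873138 50.55399291] [0.50669785 0.05817629 0.06576783] -3.840250674516676 0.01428175454925505
```

```bash
python3 -m handwheel '[[0,-2,0,0,0],[0,-2,0,0,0]]' 40; python3 -c "
from h import *
s=sensors.get_state();p,M=toolxy();print(W2H(p),s['wrist_force'],s['ft_torque'],M.round(3))"
```

```text
clock: 2.75
tcp_pos: [0.5067, 0.0581, 0.0658]
orientation: [-0.018, 0.999, -0.032, 0.003]
wrist_force: [1.2, 40.4, 10.6]
finger_gap: 0.0141
grip_force: 56.2
[28.34592019 50.49243518] [ 1.22806589 40.42558285 10.5565818 ] [ 7.37519714 -0.10166461 -0.05153299] [[ 0.998 -0.064  0.008]
 [-0.064 -0.997  0.036]
 [ 0.005 -0.037 -0.999]]
```

```bash
python3 -m handwheel '[[0,-4,0,0,0],[0,-4,0,0,0],[0,-4,0,0,0]]' 20; python3 -c "
from h import *
s=sensors.get_state();p,M=toolxy();print(W2H(p),s['wrist_force'],s['joint_pos'],M.round(3))"
```

```text
clock: 3.05
tcp_pos: [0.5067, 0.0582, 0.0658]
orientation: [-0.017, 0.999, -0.031, 0.003]
wrist_force: [-0.4, 33.1, 9.2]
finger_gap: 0.0144
grip_force: 55.7
[28.35417205 50.56722752] [-0.42422666 33.06034785  9.18357351] [-0.06336209  0.29675191 -0.40745325  0.86130602  0.0338379   3.14072107] [[ 0.998 -0.062  0.007]
 [-0.062 -0.997  0.033]
 [ 0.005 -0.034 -0.999]]
```

Joint 6 has run up to its limit (3.14), hence the side force. I release, rise and make a half turn back.

```bash
python3 -m handwheel '[[0,4,0,-0.05,0.3],[0,4,0,-0.05,1],[0,4,0,-0.05,1],[0,4,0,-0.05,1],[0,4,-30,-0.1,1],[0,4,-60,-0.2,1],[0,4,-90,-0.35,1],[0,4,-90,-0.5,1]]' 30
python3 -m handwheel '[[0,0,0,-0.15,1],[0,0,0,-0.3,1],[0,0,0,-0.45,1],[0,0,0,-0.6,1],[0,0,0,-0.75,1],[0,0,0,-0.9,1],[0,0,0,-1.05,1],[0,0,0,-1.2,1]]'
python3 -m handwheel '[[0,0,0,-0.15,1],[0,0,0,-0.3,1],[0,0,0,-0.45,1],[0,0,0,-0.6,1],[0,0,0,-0.75,1],[0,0,0,-0.9,1],[0,0,0,-1.05,1],[0,0,0,-1.2,1]]'
python3 -c "
from h import *
s=sensors.get_state();p,M=toolxy();print(W2H(p),p,s['wrist_force'],s['joint_pos'],M.round(3))
rows(H2W(28,50,140),A+np.pi/2)"
```

```text
clock: 3.85
tcp_pos: [0.5071, 0.0431, 0.157]
orientation: [-0.006, 0.976, 0.216, 0.006]
wrist_force: [1.3, 0.6, -0.7]
finger_gap: 0.0855
grip_force: 0.0
clock: 4.65
tcp_pos: [0.5042, 0.0433, 0.1527]
orientation: [-0.005, 0.684, 0.73, 0.006]
wrist_force: [-0.3, 0.9, -0.1]
finger_gap: 0.0855
grip_force: 0.0
clock: 5.45
tcp_pos: [0.5042, 0.0432, 0.1527]
orientation: [-0.001, 0.152, 0.988, 0.007]
wrist_force: [0.5, -0.1, -0.1]
finger_gap: 0.085
grip_force: 0.0
[26.98425276 35.47403661] [0.50418433 0.04324752 0.15265752] [ 0.47339266 -0.1048463  -0.09575887] [-0.08204766  0.21851099 -0.27764402  1.07474379  0.01473333  0.22375249] [[-0.954  0.301  0.001]
 [ 0.301  0.954  0.015]
 [ 0.003  0.014 -1.   ]]
shift mm [ 2.2 14.2 12.9] turn -0.22728524992228838
```

```bash
python3 -m handwheel '[[2,14,10,-0.15,1],[2,14.5,30,-0.227,1],[2,14.5,60,-0.227,1],[2,14.5,85,-0.227,1],[2,14.5,91,-0.227,1],[2,14.5,91,-0.227,1],[2,14.5,91,-0.227,0.3],[2,14.5,91,-0.227,0]]' 40; python3 -m handwheel '[[0,0,0,0,0],[0,0,0,0,0],[0,0,0,0,0]]'; python3 -c "
from h import *
s=sensors.get_state();p,M=toolxy();print(W2H(p),p,s['wrist_force'],s['joint_pos'],M.round(3))"
```

```text
clock: 6.25
tcp_pos: [0.5081, 0.0596, 0.0631]
orientation: [0.001, 0.042, 0.999, 0.008]
wrist_force: [-0.4, 0.4, 1.8]
finger_gap: 0.0591
grip_force: 0.0
clock: 6.55
tcp_pos: [0.5071, 0.0583, 0.0623]
orientation: [0.001, 0.042, 0.999, 0.006]
wrist_force: [-0.3, 1.2, 4.2]
finger_gap: 0.0148
grip_force: 38.9
[28.71625408 50.70134509] [0.50710571 0.058292   0.06227086] [-0.26947402  1.16358777  4.21619392] [-0.04955652  0.30606708 -0.40361641  0.85996969  0.01112796  0.03463147] [[-0.996  0.084  0.002]
 [ 0.084  0.996  0.011]
 [-0.001  0.011 -1.   ]]
```

```bash
python3 -m handwheel '[[-5,0,0,0,0],[-15,0,0,0,0],[-27,0,0,0,0],[-39,0,0,0,0],[-50,0,0,0,0],[-58,0,0,0,0],[-62,0,0,0,0],[-63,0,0,0,0]]'; python3 -c "
from h import *
s=sensors.get_state();p,M=toolxy();print(W2H(p),s['wrist_force'])"
```

```text
clock: 7.35
tcp_pos: [0.5698, 0.0535, 0.0623]
orientation: [0.0, 0.042, 0.999, 0.006]
wrist_force: [-3.4, -2.7, 6.3]
finger_gap: 0.0149
grip_force: 39.4
[91.55860339 50.79651129] [-3.38293002 -2.6973471   6.31004359]
```

Force is only the sliding resistance so far; feel for the end stop.

```bash
python3 -m handwheel '[[-2,0,0,0,0],[-3,0,0,0,0],[-4,0,0,0,0]]'; python3 -c "
from h import *
s=sensors.get_state();p,M=toolxy();print(W2H(p),s['wrist_force'])"
```

```text
clock: 7.65
tcp_pos: [0.5713, 0.0534, 0.0622]
orientation: [-0.002, 0.042, 0.999, 0.006]
wrist_force: [-10.5, -1.9, 11.7]
finger_gap: 0.0148
grip_force: 39.9
[93.0726891  50.80998029] [-10.52794367  -1.85812311  11.72295762]
```

```bash
sed -i 's/\[.4745,.0100\]/[.4762,.0100]/' h.py; python3 -m handwheel '[[3,0,0,0,0],[3,0,0,0,0.4],[3,0,0,0,1],[3,0,-2,0,1],[3,0,-40,0,1],[3,0,-80,0,1],[20,30,-110,0,1],[43,70,-110,0,1]]'; python3 -m handwheel '[[25,40,0,0,1],[50,68,0,0,1],[53,72,0,0,1],[53,72,0,0,1]]'
python3 - <<'E'
from h import *
d=cam("wrist"); im=d["color"]; cv2.imwrite("pics/w2.png",im); np.savez("w2.npz",**d)
P=cloud(d);Z=P[...,2];m=(Z>.018)&(Z<.06)&(np.hypot(P[...,0]-.4866,P[...,1]-.204)<.05)
hsv=cv2.cvtColor(im,cv2.COLOR_BGR2HSV)
h=P[m];print(len(h),h.mean(0))
top=m&(Z>.026)
v,u=np.nonzero(top&(~((hsv[...,0]>12)&(hsv[...,0]<40)&(hsv[...,1]>100))))
(c,r)=cv2.minEnclosingCircle(np.c_[u,v].astype(np.float32)); print("circ",c,r,ray(d,*c,.028))
br=(hsv[...,0]>8)&(hsv[...,0]<40)&(hsv[...,1]>60)&(Z>.006)&(Z<.025)&(np.hypot(P[...,0]-.4866,P[...,1]-.204)<.06)
n,l,st,cc=cv2.connectedComponentsWithStats(br.astype(np.uint8))
i=1+np.argmax(st[1:,4]);s=P[l==i];print("brass",st[i],np.median(s,0))
c=ray(d,*c,.028);q=np.median(s,0)-c;print("stem angle",np.degrees(np.arctan2(q[1],q[0])))
print(toolxy()[0])
E
```

```text
clock: 8.45
tcp_pos: [0.5402, 0.1256, 0.1775]
orientation: [0.005, 0.044, 0.999, 0.008]
wrist_force: [0.9, 0.4, -0.4]
finger_gap: 0.0855
grip_force: 0.0
clock: 8.85
tcp_pos: [0.489, 0.2031, 0.1739]
orientation: [0.0, 0.04, 0.999, 0.008]
wrist_force: [-0.2, -0.4, -0.1]
finger_gap: 0.0852
grip_force: 0.0
2656 [0.48968627 0.2046695  0.02626961]
circ (278.4080505371094, 194.10919189453125) 27.899250030517578 [0.48793261 0.20499929 0.028     ]
brass [257 216  18  20 201] [0.52081816 0.18768064 0.01870631]
stem angle -27.77282884655434
[0.48983589 0.2022755  0.17383455]
```

View pics/w2.png

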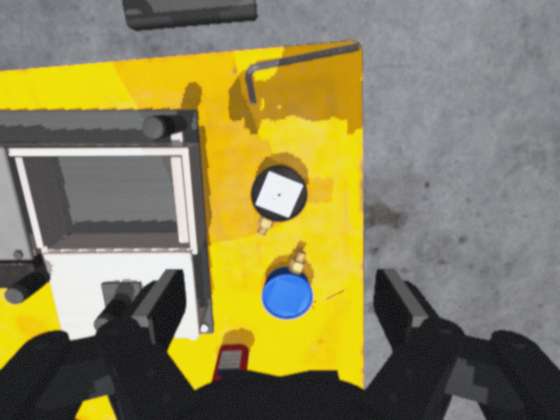

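The view shows the gauge at (279,194), stem down-left to (264,228), the blue look-alike at (287,292), the chamber open with the lid slid away. I grasp the case across the stem axis.

```bash
python3 -c "
from h import *
rows([.488,.2045,.004],np.radians(62.2))"
```

```text
shift mm [  2.   -0.5 169.8] turn 0.4026565880784587
```

```bash
python3 -m handwheel '[[2,2,40,0.14,1],[2,2,80,0.28,1],[2,2,115,0.40,1],[2,2,140,0.40,1],[2,2,160,0.40,1],[2,1,169,0.40,1],[2,1,170,0.40,1],[2,1,170,0.40,0.5]]' 25; python3 -m handwheel '[[0,0,0,0,0.3],[0,0,0,0,0.3],[0,0,0,0,0.3]]'; python3 -c "
from h import *
p,M=toolxy();print(p,M.round(3),sensors.get_state()['wrist_force'],env.grip_point_offset)"
```

```text
clock: 9.7
tcp_pos: [0.4888, 0.2053, 0.0042]
orientation: [-0.001, 0.24, 0.971, 0.008]
wrist_force: [0.1, -1.2, -0.6]
finger_gap: 0.0733
grip_force: 0.0
clock: 10.0
tcp_pos: [0.4891, 0.2058, 0.0053]
orientation: [-0.0, 0.24, 0.971, 0.008]
wrist_force: [-0.0, -2.4, 6.3]
finger_gap: 0.0509
grip_force: 25.8
[0.4891244  0.20580432 0.00527036] [[-0.885  0.465  0.004]
 [ 0.465  0.885  0.015]
 [ 0.004  0.015 -1.   ]] [-0.01235904 -2.43813127  6.33569444] 0.0187
```

```bash
python3 -m handwheel '[[0,0,-20,0,0.3],[0,0,-60,0,0.3],[0,0,-110,0,0.3],[0,0,-140,0,0.3]]' 40; python3 -c "
from h import *
rows(H2W(-10.5,43,130),A+np.pi/2);rows(H2W(-10.5,43,10),A+np.pi/2)"
```

```text
clock: 10.4
tcp_pos: [0.4889, 0.2041, 0.1475]
orientation: [0.0, 0.239, 0.971, 0.009]
wrist_force: [2.0, 1.0, -2.2]
finger_gap: 0.05
grip_force: 42.0
shift mm [ -52.5 -142.6   15. ] turn -0.4047660126201995
shift mm [ -52.9 -144.7  134.9] turn -0.4047660126201995
```

```bash
python3 -m handwheel '[[-10,-30,0,-0.1,0.3],[-25,-70,0,-0.25,0.3],[-40,-110,5,-0.40,0.3],[-50,-138,10,-0.405,0.3],[-52,-143,15,-0.405,0.3],[-52,-143,15,-0.405,0.3]]'
python3 - <<'E'
from h import *
d=cam("wrist"); im=d["color"]; cv2.imwrite("pics/w3.png",im)
p,M=toolxy(); print(W2H(p),p); rows(H2W(-10.5,43,12),A+np.pi/2)
P=cloud(d);Z=P[...,2]
# inner/outer wall edges at z~.046
m=(Z>.042)&(Z<.05)
h=(P[m][:,:2]-O)@HM*1000
print(np.percentile(h[abs(h[:,1]-60)<30][:,0],[0.5,2,50,98,99.5]).round(1), np.percentile(h[(abs(h[:,0])<35)][:,1],[50,97,99.5]).round(1))
hs=h[(abs(h[:,1]-70)<25)&(h[:,0]<0)];print("near wall x",np.percentile(hs[:,0],[3,50,97]).round(1))
E
```

```text
clock: 11.0
tcp_pos: [0.4668, 0.0525, 0.1261]
orientation: [-0.0, 0.041, 0.999, 0.008]
wrist_force: [0.2, -0.3, -1.4]
finger_gap: 0.0503
grip_force: 42.1
[-12.36795244  42.41157396] [0.46719775 0.05325121 0.12644169]
shift mm [ -1.9  -1.2 114.4] turn -0.0014398533626498455
[-48.5 -48.4 -45.6 103.6 116.4] [-21.3 119.8 120.5]
near wall x [-48.4 -45.7 -42.5]
```

View pics/w3.png

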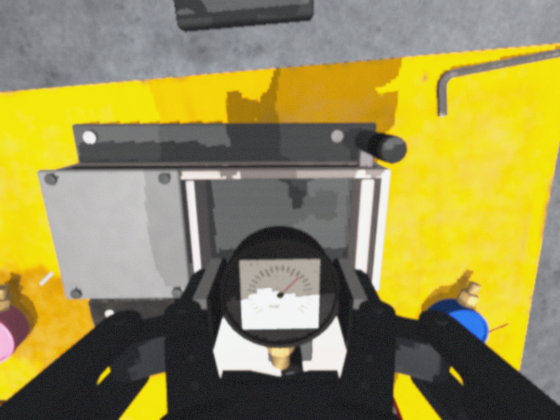

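The gauge is held, case centred near (280,288), stem down (hatch +x) at (280,357); the chamber opens beneath with lid clear. I check the case's position relative to the TCP.

Run:
```python
from h import *
d=cam("wrist"); p,M=toolxy(); zt=p[2]-.005+.028
c=ray(d,280,288,zt); print("case",W2H(c),"tcp",W2H(p)); s=ray(d,280,357,p[2]-.005+.014); q=s-c; print("stem ang vs hatch",np.degrees(np.arctan2(q[1],q[0]))+4.5)
l=ray(d,218,288,zt);r=ray(d,341,288,zt);print("diam",np.linalg.norm(l-r))
```

```text
case [-17.36082175  42.73001708] tcp [-12.14804025  42.91879256]
stem ang vs hatch 0.2567802083505839
diam 0.05142428632324064
```

```bash
python3 -m handwheel '[[-4,0,20,0,0.3],[-4,0,50,0,0.3],[-4,0,75,0,0.3],[-4,0,92,0,0.3],[-4,0,104,0,0.3],[-4,0,110,0,0.3],[-4,0,113,0,0.3],[-4,0,114,0,0.3]]'; python3 -c "
from h import *
p,M=toolxy();print(W2H(p),p,sensors.get_state()['wrist_force'])"
```

```text
clock: 11.9
tcp_pos: [0.4718, 0.0551, 0.0127]
orientation: [0.0, 0.039, 0.999, 0.008]
wrist_force: [-0.6, 0.1, -0.2]
finger_gap: 0.0504
grip_force: 42.1
[-7.88320091 44.64227855] [0.47184369 0.05512317 0.01267584] [-0.59415198  0.07584749 -0.18852894]
```

```bash
python3 -m handwheel '[[0,0,1,0,0.3],[0,0,1.5,0,0.6],[0,0,1.5,0,0.75],[0,0,1.5,0,0.75],[0,0,-15,0,0.75],[0,0,-50,0,0.75],[0,0,-95,0,0.75],[0,0,-135,0,1]]' ; python3 -m handwheel '[[-40,4,0,0,1],[-80,6,0,0,1],[-80,6,0,0,1]]'
python3 - <<'E'
from h import *
d=cam("wrist"); cv2.imwrite("pics/w4.png",d["color"])
rows(H2W(91,50,62),A+np.pi/2)
P=cloud(d);Z=P[...,2]
m=(Z>.030)&(Z<.041); h=(P[m][:,:2]-O)@HM*1000; k=(abs(h[:,0]+10)<30)&(abs(h[:,1]-45)<40); h=h[k]
print("dial top",len(h),h.mean(0),np.percentile(h,[2,98],axis=0), np.percentile(P[m][k][:,2],[5,50,95]))
m=((Z>.086)&(Z<.1)).astype(np.uint8);n,l,st,c=cv2.connectedComponentsWithStats(m)
for i in range(1,n):
    if st[i,4]>30: print(c[i],W2H(np.nanmedian(P[l==i],0)))
E
```

```text
clock: 12.7
tcp_pos: [0.4712, 0.0524, 0.1494]
orientation: [0.0, 0.039, 0.999, 0.008]
wrist_force: [0.5, 0.6, -0.3]
finger_gap: 0.0762
grip_force: 0.0
clock: 13.0
tcp_pos: [0.5567, 0.0515, 0.148]
orientation: [0.003, 0.04, 0.999, 0.008]
wrist_force: [-0.9, 0.5, 0.0]
finger_gap: 0.0853
grip_force: 0.0
shift mm [-17.2   0.9  85.4] turn -0.0005933206216428566
dial top 4149 [-8.25160836 44.18532054] [[-31.54349715  20.51537528]
 [ 16.08418533  67.74452188]] [0.03112483 0.03243277 0.03460616]
[282.10250569 245.43280182] [87.84031439 50.83442188]
[ 85.26923077 416.49230769] [ 238.73502654 -109.20289759]
```

View pics/w4.png

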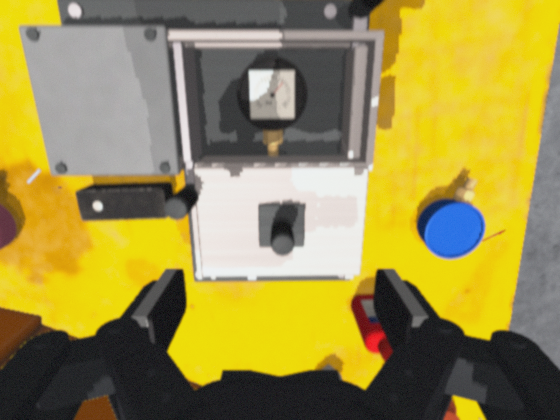

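The gauge lies flat in the chamber (case (273,92), stem (273,140)), and the lid post is at (282,240). I grip the lid post and shut the lid.

```bash
python3 -m handwheel '[[-16,1,20,0,1],[-16,1,50,0,1],[-16,1,75,0,1],[-16,1,85,0,1],[-16,1,86,0,0.5],[-16,1,86,0,0],[-16,1,86,0,0],[-16,1,86,0,0]]' 40;  python3 -m handwheel '[[0,0,0,0,0],[5,0,0,0,0],[16,0,0,0,0],[30,0,0,0,0],[44,0,0,0,0],[58,0,0,0,0],[70,0,0,0,0],[80,0,0,0,0]]'; python3 -c "
from h import *
p,M=toolxy();print(W2H(p),p,sensors.get_state()['wrist_force'])"
```

```text
clock: 13.85
tcp_pos: [0.5686, 0.0532, 0.0629]
orientation: [0.001, 0.039, 0.999, 0.008]
wrist_force: [-0.3, -0.8, -0.2]
finger_gap: 0.0282
grip_force: 0.0
clock: 14.65
tcp_pos: [0.4887, 0.0598, 0.0627]
orientation: [0.002, 0.039, 0.999, 0.008]
wrist_force: [4.0, 2.2, 5.0]
finger_gap: 0.0146
grip_force: 39.8
[ 8.59611342 50.58824377] [0.48873872 0.05975785 0.06272128] [3.95282918 2.15246958 5.02980191]
```

```bash
python3 -m handwheel '[[4,0,0,0,0],[7,0,0,0,0],[9,0,0,0,0],[11,0,0,0,0],[12,0,0,0,0],[13,0,0,0,0]]'; python3 -c "
from h import *
p,M=toolxy();print(W2H(p),p,sensors.get_state()['wrist_force'])"
```

```text
clock: 15.25
tcp_pos: [0.4789, 0.0605, 0.0628]
orientation: [0.004, 0.039, 0.999, 0.008]
wrist_force: [13.5, 2.4, -3.8]
finger_gap: 0.0144
grip_force: 39.0
[-1.29038662 50.55781508] [0.47888031 0.0605032  0.06280509] [13.4657085   2.36199064 -3.82225708]
```

```bash
python3 -m handwheel '[[-2,0,0,0,0.1],[-2,0,0,0,0.5],[-2,0,0,0,1],[-2,0,-20,0,1],[-2,0,-65,0,1],[-30,-30,-75,0,1],[-65,-68,-75,0,1],[-67,-70,-75,0,1]]';python3 - <<'E'
from h import *
d=cam("wrist"); cv2.imwrite("pics/w5.png",d["color"])
P=cloud(d);Z=P[...,2]
m=((Z>.076)&(Z<.1)).astype(np.uint8);n,l,st,c=cv2.connectedComponentsWithStats(m)
for i in range(1,n):
    if st[i,4]>30: print(c[i],W2H(np.nanmedian(P[l==i],0)))
p,M=toolxy();print(W2H(p));rows(H2W(66,-21,57),A+np.pi/2)
E
```

```text
clock: 16.05
tcp_pos: [0.5389, -0.0194, 0.1356]
orientation: [0.001, 0.041, 0.999, 0.007]
wrist_force: [0.2, 0.3, -0.7]
finger_gap: 0.0856
grip_force: 0.0
[519.15582192   7.66609589] [-62.22928356 104.33601549]
[405.60069444 127.71064815] [-0.81937256 48.02715282]
[284.12547529 231.49619772] [ 63.7165335  -20.32040909]
[ 95.25314465 410.63522013] [ 209.25490293 -165.72950415]
[ 62.90746821 -23.30504552]
shift mm [-3.1  1.2 77.8] turn -0.003766407452275855
```

```bash
python3 -m handwheel '[[-3,1.5,30,0,1],[-3,1.5,60,0,1],[-3,1.5,75,0,1],[-3,1.5,77,0,0.5],[-3,1.5,77,0,0],[-3,1.5,77,0,0],[-3,1.5,77,0,0],[-3,1.5,77,0,0]]' 40;  python3 -c "
from h import *
p,M=toolxy();print(W2H(p),p,sensors.get_state()['wrist_force'],sensors.get_state()['joint_pos'])"
```

```text
clock: 16.9
tcp_pos: [0.54, -0.0156, 0.0598]
orientation: [0.001, 0.04, 0.999, 0.005]
wrist_force: [-0.9, 0.5, 4.2]
finger_gap: 0.0145
grip_force: 38.9
[ 65.59933076 -20.46996993] [ 0.53999105 -0.01555373  0.0598129 ] [-0.91244922  0.54546931  4.15009547] [-0.18272432  0.35961385 -0.33110613  0.87939295  0.00941569 -0.10311942]
```

```bash
python3 -m handwheel '[[-5,0,0,0,0],[-16,0,0,0,0],[-29,0,0,0,0],[-42,0,0,0,0],[-55,0,0,0,0],[-67,0,0,0,0],[-76,0,0,0,0],[-82,0,0,0,0]]'; python3 -m handwheel '[[-3,0,0,0,0],[-5,0,0,0,0],[-7,0,0,0,0],[-8,0,0,0,0],[-9,0,0,0,0]]'; python3 -c "
from h import *
p,M=toolxy();print(W2H(p),p,sensors.get_state()['wrist_force'])"
```

```text
clock: 17.7
tcp_pos: [0.6215, -0.0218, 0.0598]
orientation: [0.0, 0.04, 0.999, 0.006]
wrist_force: [-4.2, -5.4, 5.5]
finger_gap: 0.0147
grip_force: 39.2
clock: 18.2
tcp_pos: [0.6277, -0.0223, 0.0597]
orientation: [-0.002, 0.04, 0.999, 0.006]
wrist_force: [-10.6, -5.2, 10.7]
finger_gap: 0.0148
grip_force: 39.8
[153.52810182 -20.27757747] [ 0.62766387 -0.02226074  0.05971337] [-10.63391192  -5.22587324  10.7399714 ]
```

```bash
python3 -m handwheel '[[2,0,0,0,0.1],[2,0,0,0,0.5],[2,0,0,0,1],[2,0,-25,0,1],[10,0,-70,0,1],[50,20,-75,0,1],[92,42,-75,0,1],[130,65,-75,0,1]]'; python3 -m handwheel '[[40,22,0,0,1],[75,45,0,0,1],[90,62,0,0,1],[90,62,0,0,1]]';python3 - <<'E'
from h import *
d=cam("wrist"); cv2.imwrite("pics/w6.png",d["color"])
P=cloud(d);Z=P[...,2]
m=((Z>.076)&(Z<.1)).astype(np.uint8);n,l,st,c=cv2.connectedComponentsWithStats(m)
for i in range(1,n):
    if st[i,4]>30: print(c[i],W2H(np.nanmedian(P[l==i],0)))
p,M=toolxy();print(W2H(p));rows(H2W(-66,107,58),A+np.pi/2)
E
```

```text
clock: 19.0
tcp_pos: [0.5044, 0.0543, 0.135]
orientation: [0.001, 0.04, 0.999, 0.008]
wrist_force: [0.6, 0.7, 1.1]
finger_gap: 0.0856
grip_force: 0.0
clock: 19.4
tcp_pos: [0.4184, 0.1243, 0.1358]
orientation: [-0.0, 0.037, 0.999, 0.008]
wrist_force: [-0.7, -0.2, 0.3]
finger_gap: 0.0854
grip_force: 0.0
[274.52571429 230.8152381 ] [-68.33180479 107.52470456]
[193.89954338 321.152207  ] [-4.39901648 52.18251633]
[-64.73620911 108.65260322]
shift mm [ 1.3 -2.9 77.9] turn 0.0027251710575475485
```

```bash
python3 -m handwheel '[[1.5,-1.5,30,0,1],[1.5,-1.5,60,0,1],[1.5,-1.5,74,0,1],[1.5,-1.5,76,0,0.5],[1.5,-1.5,76,0,0],[1.5,-1.5,76,0,0],[1.5,-1.5,76,0,0],[1.5,-1.5,76,0,0]]' 40;  python3 -m handwheel '[[0,0,0,0,0],[0,-5,0,0,0],[0,-14,0,0,0],[0,-24,0,0,0],[0,-34,0,0,0],[0,-44,0,0,0],[0,-54,0,0,0]]'; python3 -c "
from h import *
p,M=toolxy();print(W2H(p),p,sensors.get_state()['wrist_force'],HM.T@sensors.get_state()['wrist_force'][:2])"
```

```text
clock: 20.25
tcp_pos: [0.42, 0.1221, 0.0604]
orientation: [0.001, 0.039, 0.999, 0.008]
wrist_force: [-1.8, -0.4, 5.7]
finger_gap: 0.0149
grip_force: 38.9
clock: 20.95
tcp_pos: [0.4159, 0.069, 0.0603]
orientation: [0.002, 0.039, 0.999, 0.009]
wrist_force: [-3.4, 4.4, 16.2]
finger_gap: 0.0147
grip_force: 40.1
[-64.72469663  54.0964259 ] [0.41591918 0.06900791 0.0603038 ] [-3.42479332  4.40866412 16.18211112] [-3.76013563  4.12636749]
```

```bash
python3 -m handwheel '[[0,-8,0,0,0],[0,-18,0,0,0],[0,-28,0,0,0],[0,-38,0,0,0],[0,-48,0,0,0],[0,-58,0,0,0],[0,-66,0,0,0],[0,-72,0,0,0]]'; python3 -c "
from h import *
p,M=toolxy();print(W2H(p),p,sensors.get_state()['wrist_force'],HM.T@sensors.get_state()['wrist_force'][:2])"
```

```text
clock: 21.75
tcp_pos: [0.4103, -0.0032, 0.0602]
orientation: [0.002, 0.039, 0.999, 0.008]
wrist_force: [-6.5, 4.8, 27.3]
finger_gap: 0.0145
grip_force: 41.4
[-64.66603494 -18.36367772] [ 0.41029251 -0.00323343  0.0601638 ] [-6.50255553  4.84417505 27.25270484] [-6.86257992  4.31905745]
```

Vertical load comes from the hand's slight tilt; I relieve it, then creep.

```bash
python3 -m handwheel '[[0.5,-1,-1.5,0,0],[0.5,-3,-2,0,0],[0.5,-5,-2,0,0],[0.5,-7,-2,0,0],[0.5,-8,-2,0,0]]'; python3 -c "
from h import *
p,M=toolxy();print(W2H(p),p,sensors.get_state()['wrist_force'],HM.T@sensors.get_state()['wrist_force'][:2])"
```

```text
clock: 22.25
tcp_pos: [0.4096, -0.0114, 0.0603]
orientation: [0.002, 0.039, 0.999, 0.008]
wrist_force: [2.0, 4.1, 8.5]
finger_gap: 0.0144
grip_force: 40.5
[-64.71185886 -26.57665229] [ 0.40960245 -0.01141749  0.06034292] [2.04813185 4.08893127 8.48555291] [1.7210043  4.23702103]
```

```bash
cat > f.py <<'E'
from h import *
s=sensors.get_state();p,M=toolxy();print(W2H(p).round(2),"Fh",(HM.T@s['wrist_force'][:2]).round(2),s['wrist_force'][2].round(1),s['clock'])
E
python3 -m handwheel '[[0,-1,0,0,0],[0,-2,0,0,0],[0,-2,0,0,0]]' >/dev/null; python3 f.py
python3 -m handwheel '[[0,-1,0,0,0],[0,-2,0,0,0],[0,-2,0,0,0]]' >/dev/null; python3 f.py
```

```text
[-64.76 -28.63] Fh [1.66 2.72] 9.1 22.55
[-64.71 -30.63] Fh [0.96 2.49] 9.7 22.85
```

```bash
python3 -m handwheel '[[0,-1,0,0,0],[0,-2,0,0,0],[0,-2,0,0,0]]' >/dev/null; python3 f.py
python3 -m handwheel '[[0,-1,0,0,0],[0,-2,0,0,0],[0,-2,0,0,0]]' >/dev/null; python3 f.py
```

```text
[-64.72 -32.64] Fh [1.38 2.91] 10.5 23.15
[-64.72 -34.65] Fh [0.73 3.77] 11.1 23.45
```

```bash
python3 -m handwheel '[[0,-1,0,0,0],[0,-2,0,0,0],[0,-2,0,0,0]]' >/dev/null; python3 f.py
```

```text
[-64.74 -35.82] Fh [1.51 7.08] 10.5 23.75
```

```bash
python3 -m handwheel '[[0,-1,0,0,0],[0,-2,0,0,0],[0,-2,0,0,0]]' >/dev/null; python3 f.py
```

```text
[-64.72 -36.14] Fh [ 2.73 13.86] 12.0 24.05
```

Contact with the stop. A little more, for about 15 N net.

```bash
python3 -m handwheel '[[0,-0.8,0,0,0],[0,-1.3,0,0,0],[0,-1.3,0,0,0]]' >/dev/null; python3 f.py
```

```text
[-64.72 -36.33] Fh [ 2.3  18.02] 13.2 24.35
```

```bash
python3 -m handwheel '[[0,-0.4,0,0,0],[0,-0.5,0,0,0],[0,-0.5,0,0,0],[0,-0.5,0,0,0]]' >/dev/null; python3 f.py
```

```text
[-64.75 -36.34] Fh [ 2.63 19.56] 11.7 24.75
```

```bash
python3 -m handwheel '[[0,4,0,0,0],[0,10,0,0,0],[0,21,0,0,0],[0,34,0.5,0,0],[0,47,0.5,0,0],[0,60,0.8,0,0],[0,73,1,0,0],[0,85,1,0,0]]'|head -0; python3 f.py; python3 -m handwheel '[[0,12,0.2,0,0],[0,24,0.4,0,0],[0,36,0.6,0,0],[0,46,0.8,0,0],[0,53,1,0,0],[0,57,1,0,0],[0,59,1,0,0]]' >/dev/null; python3 f.py
```

```text
[-64.77  43.68] Fh [ 1.94 -4.02] 7.1 25.55
[-64.82 102.94] Fh [ 0.6  -3.34] 10.7 26.25Exception ignored on flushing sys.stdout:
BrokenPipeError: [Errno 32] Broken pipe
```

```bash
python3 -m handwheel '[[0,2,0,0,0],[0,4,0,0,0],[0,5,0,0,0],[0,6,0,0,0]]' >/dev/null; python3 f.py
```

```text
[-64.81 107.6 ] Fh [ 1.77 -9.5 ] 10.4 26.65
```

```bash
python3 -m handwheel '[[0,1,0,0,0],[0,1.5,0,0,0],[0,1.5,0,0,0]]' >/dev/null; python3 f.py
python3 -m handwheel '[[0,-2,0,0,0.1],[0,-2,0,0,0.5],[0,-2,0,0,1],[0,-2,-25,0,1],[-4,-2,-70,0,1],[-45,-22,-75,0,1],[-90,-44,-75,0,1],[-133,-66,-75,0,1]]'; python3 -m handwheel '[[-40,-30,0,0,1],[-75,-53,0,0,1],[-86,-60,0,0,1],[-86,-60,0,0,1]]';python3 - <<'E'
from h import *
d=cam("wrist"); cv2.imwrite("pics/w7.png",d["color"])
P=cloud(d);Z=P[...,2]
m=((Z>.076)&(Z<.1)).astype(np.uint8);n,l,st,c=cv2.connectedComponentsWithStats(m)
for i in range(1,n):
    if st[i,4]>30: print(c[i],W2H(np.nanmedian(P[l==i],0)))
p,M=toolxy();print(W2H(p));rows(H2W(154,-20.5,60),A+np.pi/2)
E
```

```text
[-64.83 107.6 ] Fh [  1.95 -12.18] 9.8 26.95
clock: 27.75
tcp_pos: [0.5474, 0.048, 0.1336]
orientation: [0.0, 0.039, 0.999, 0.008]
wrist_force: [0.8, 0.8, -0.1]
finger_gap: 0.0855
grip_force: 0.0
clock: 28.15
tcp_pos: [0.628, -0.0196, 0.1308]
orientation: [-0.001, 0.04, 0.999, 0.008]
wrist_force: [0.5, 0.8, 0.1]
finger_gap: 0.0854
grip_force: 0.0
[273.64468864 233.63919414] [151.70136058 -20.03848684]
[ 43.61844725 308.60948905] [ 204.4128384  -175.03324812]
[509.59163347 290.60557769] [194.00603457 138.10756335]
[195.00615385 369.61435897] [255.89472542 -76.52444467]
[152.19888592 -16.45820378]
shift mm [-2.  -5.1 70.9] turn -0.0010903688424126479
```

Ram confirmed home. Now grip the gate and shut it.

```bash
python3 -m handwheel '[[-1,-3,30,0,1],[-1,-3,55,0,1],[-1,-3.5,68,0,1],[-1,-3.5,71,0,0.5],[-1,-3.5,71,0,0],[-1,-3.5,71,0,0],[-1,-3.5,71,0,0],[-1,-3.5,71,0,0]]' 40; python3 f.py
python3 -m handwheel '[[4,0,0,0,0],[14,0,0,0,0],[26,0,0,0,0],[39,0,0,0,0],[52,0,0,0,0],[64,0,0,0,0],[73,0,0,0,0],[80,0,0,0,0]]'; python3 f.py
```

```text
clock: 29.0
tcp_pos: [0.6288, -0.0225, 0.0629]
orientation: [0.001, 0.04, 0.999, 0.005]
wrist_force: [-1.8, 1.6, 3.8]
finger_gap: 0.0145
grip_force: 38.9
[154.64 -20.44] Fh [-1.91  1.41] 3.8 29.0
clock: 29.8
tcp_pos: [0.5501, -0.0162, 0.063]
orientation: [0.003, 0.04, 0.999, 0.006]
wrist_force: [2.1, -4.5, -0.2]
finger_gap: 0.0144
grip_force: 39.5
[ 75.77 -20.36] Fh [ 2.45 -4.33] -0.2 29.8
```

```bash
python3 -m handwheel '[[4,0,0,0,0],[7,0,0,0,0],[9,0,0,0,0],[10,0,0,0,0],[11,0,0,0,0]]' >/dev/null; python3 f.py; python3 -m handwheel '[[1,0,0,0,0],[1.5,0,0,0,0],[1.5,0,0,0,0]]' >/dev/null; python3 f.py
```

```text
[ 66.54 -20.4 ] Fh [ 8.74 -4.06] -4.8 30.3
[ 66.56 -20.39] Fh [10.37 -4.58] -6.2 30.6
```

```bash
python3 -m handwheel '[[-1.5,0,0,0,0.1],[-1.5,0,0,0,0.5],[-1.5,0,0,0,1],[-1.5,0,-25,0,1],[-1.5,0,-70,0,1],[0,-45,-100,0,1],[0,-90,-120,0,1],[0,-135,-130,0,1]]'; python3 -m handwheel '[[0,-45,0,0,1],[0,-90,0,0,1],[0,-130,0,0,1],[0,-130,0,0,1]]' >/dev/null
python3 - <<'E'
from h import *
d=cam("top"); im=d["color"]; cv2.imwrite("pics/end.png",cv2.resize(im[135:275,140:345],None,fx=3.8,fy=3.8,interpolation=cv2.INTER_CUBIC))
P=cloud(d);Z=P[...,2]
m=((Z>.076)&(Z<.1)).astype(np.uint8);m[:130]=0;n,l,st,c=cv2.connectedComponentsWithStats(m)
for i in range(1,n):
    if st[i,4]>30: print(c[i],W2H(np.nanmedian(P[l==i],0)))
E
```

```text
clock: 31.4
tcp_pos: [0.5256, -0.1506, 0.1922]
orientation: [0.002, 0.038, 0.999, 0.007]
wrist_force: [1.3, -0.3, 0.2]
finger_gap: 0.0856
grip_force: 0.0
[382.40517241 133.87068966] [ 180.54480613 -204.05870632]
[426.34965035 144.75524476] [ 163.36482371 -291.30333856]
[286.61818182 187.30909091] [ 64.29274148 -20.17340283]
[440.29247911 222.30640669] [   9.39742602 -319.5204539 ]
[481.86176143 207.76031215] [  44.19124537 -401.14967193]
[248.37288136 218.62711864] [-2.39507811 51.20628004]
[216.96610169 251.33898305] [-66.64627877 107.56115446]
```

View pics/end.png

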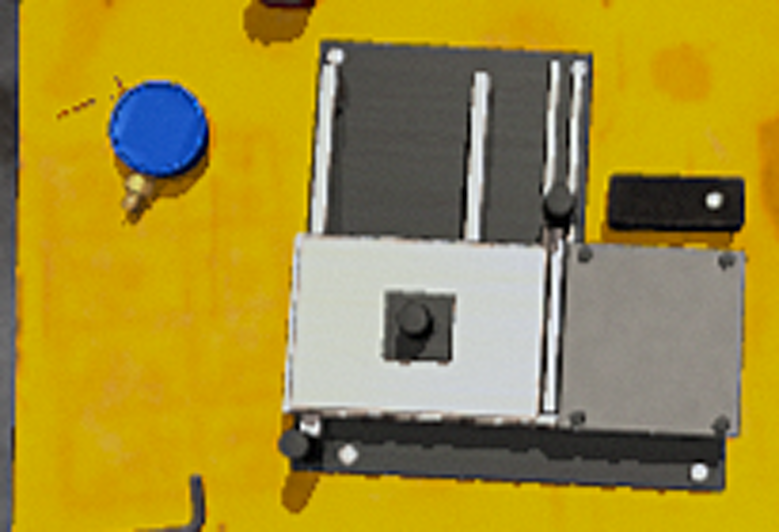

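The lid is shut (post (415,320) in the crop), the gate is shut (post (559,203)), the ram is home (post (295,443)), and nothing is touched.

```bash
python3 -c "
from workcell import workorder
print(workorder.hand_in())"
```

```text
the job is handed in; nothing more can be done
None
```

The job is handed in at about 32 s: the gauge was pushed against the hidden stop with about 15 N net, then the ram was drawn home and the gate shut, with the lid left shut. The gauge cannot be seen under the hood, so I could not check by eye that it lies flat.

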